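Take the glue-up pile apart and put each piece in its place

ROBOT

A 6-joint arm with a two-finger parallel gripper is mounted at the origin on the work surface. World frame = base frame: x ahead of the robot, y to its left, z up, the work surface at z = 0. Lengths are in m, angles in rad, forces in N, time in s.
With the tool pointing down it reaches from about 0.425 to 1.125 m from the base axis. Payload 14.9 kg.
Tool frame: the origin (TCP) lies at the very end of the fingers, on their centre line; the grasp point (between the pads) lies 19 mm behind it; z points along the fingers, y is the line along which they close (so a half turn about z gives the same grasp; the last joint's range is limited). The gripper opens to 91 mm and grips with 3 to 60 N. Pads are 32 mm wide; open, the fingers measure 118 mm over their backs; the gripper's body (76 mm by 178 mm) begins 60 mm behind the grasp point.
Start: joints at [1.072, 0.379, 1.734, -0, 1.028, -0.033], TCP at [0.314, 0.625, 0.214] pointing down, gripper open.
Joint ranges: [-2.77, 2.77], [-0.74, 2.19], [0, 2.66], [-1.06, 4.2], [0.31, 2.87], [-3.08, 3.08]. Speed limits (rad/s): [1.89, 1.89, 2.39, 3.14, 3.14, 3.14].

INTERFACE

Orientations are given as a rotation vector (axis times angle).
In Python, from bench import monitor, eyes, order, find_in, cut_out, tip_of gives the robot as it stands. The module is installed in compiled form; this text tells all that it offers.
- The arm moves only by the shell command python3 -m creep 'ROWS' [FORCE]. ROWS is JSON, a list of rows, each an object with "xyz": the shift along the tool's x, y, z scaled (see below), a list of three; "spin": the turn about the tool's z scaled (see below); "fingers": the opening, from 0 (shut) to 1 (fully open). A call has 1 to 20 rows; each row shifts and turns the commanded pose from where the row before left it, along the tool's axes as they then stand; what a row does not reach is not made up. The controller multiplies each number of a shift by 40 cm and each number of a turn by 45 degrees. A row lasts 1/8 s, in which the tool goes at most 62.5 mm and 10.7 degrees, less where a joint would pass 70% of its speed; a pose out of reach is approached as far as the arm can. A call with a number of a shift or a turn outside -1 to 1 is refused whole. A call with a gripper value outside its range is refused whole. The fingers move at their own pace and stop on an object; FORCE is the grip in N (left out, the last holds). Time passes only in rows, so rows that do not move let the fingers close. It gives the time, the measured TCP pose, the force, the opening and the grip force at its end, in the units of the state.
- monitor.get_obs(): the state, without advancing time (a new reading comes with each control period).
- eyes.get_image(name): name is "scene" or "top"; returns a dict with "image" (384x512x3 uint8, red, green, blue), "z_map" (384x512 float32, m along the optical axis (not along the pixel's ray), 0 where there is no reading), "K" (3x3 intrinsics, pixels), "eye" and "orientation" of the camera in the world. Camera axes: x right, y down, z forward; pixel columns grow to the right and rows downward; lengths in m; the calibration is good to about 2 mm. A picture is of the moment at which its call begins.
- order.hand_in(): hands the job in; it is judged then, once.
Trained networks look in a picture, given as the dict that the camera call returned (one of the last four; its "shot" number tells which), for a name from the list of things; names that differ only in an ending like _2 or _b are one class to them, and where a whole thing is asked for, a point or a joint stands for the part that bears it (a point fixed in the world has none). Each returns a list of dicts, best first, with "score" (0 to 1); they miss things now and then, are a little off and sometimes report something else, mostly with a low value. They report only what shows in the picture. A call takes as long as a camera call.
- find_in(picture, query): "extent" ([centre column, centre row, width, height] in pixels, round what is visible of it).
- cut_out(picture, query): "mask" (384x512 bool, what is visible of it) and "extent" ([centre column, centre row, width, height] in pixels, round what is visible of it).
- tip_of(picture, query): "position" ([column, row] in pixels: a listed point, or the origin of a listed thing).
The state is a dict: "t": time; "joint_positions": joint angles; "qd": joint speeds; "effort": joint torques, N m; "tool_pos": TCP position; "eef_rot": TCP orientation; "force": force on the tool from outside, world axes, zero at the start; "torque": the same for the moment, N m; "opening": finger opening in m; "finger_force": force on a finger pad.
Only numpy, scipy, OpenCV 4.12 (cv2) and the standard library are available. Lean on these libraries where they do the work, as an engineer would, in place of code of your own. Each camera call takes 0.05 s, during which the arm holds its last target. There are 200 camera calls.

TASK

The glue has dried, so take the pressing pile apart piece by piece from the top down, keeping each piece the same way up: stand the steel weight wholly on the round rubber mat, lay the plywood pressing pad flat inside the shallow tray, lay the striped glued blank across both rails of the drying rack, centred on it and square to the rails, and lower the aluminium cover plate onto the jig so that both dowel pins enter its holes and it sits flush on the base. Set each piece down rather than dropping it, let go of everything, and do not knock over the glue bottle.

Things in the scene. Friction and masses are not known exactly. Their poses are not given: they have to be found in the camera images.
- weight: Bare steel press weight on top of the pile: round foot 50 mm diameter and 30 mm high, cone to a neck, then a round grip knob 26 mm diameter from 44 to 62 mm above the underside. 0.45 to 0.7 kg. Origin at the centre of the underside, z up along its axis.
- pad: Plywood pressing pad with black rubber underside, under the weight: block 50 mm (x) by 74 mm (y) by 26 mm high. About 0.08 kg. Origin at the centre of the underside, z up.
- blank: Glued-up wooden handle blank with light and dark stripes along its length, under the pad: 50 mm (x) by 120 mm (y) by 22 mm high. 0.08 to 0.13 kg. Origin at the centre of the underside, z up.
- plate: Aluminium cover plate, bottom of the pile, lying on the bench: 64 mm (x) by 200 mm (y) by 16 mm thick, with two round through holes 14 mm diameter at y = -82 and +82 mm on its centre line. 0.38 to 0.54 kg. Origin at the centre of the underside, z up. It fits the jig either way round.
- rubber_mat: Round black rubber mat fixed to the bench, place of the weight: 80 mm diameter, 6 mm thick. Origin at the centre of the underside.
- tray: Shallow open white plastic tray fixed to the bench, place of the pad: outside 86 mm (x) by 110 mm (y) by 12 mm high, walls and floor 5 mm, so inside 76 by 100 mm with the floor 5 mm above the origin. Origin at the centre of the underside.
- rack: Wooden drying rack fixed to the bench, place of the blank: base board 100 mm (x) by 120 mm (y) by 8 mm with two rails along x, 12 mm wide, at y = -38 and +38 mm; rail tops are 24 mm above the origin. The blank lies across them with its y axis along the rack's y axis (either way round). Origin at the centre of the underside.
- jig: Dark steel jig base fixed to the bench, place of the cover plate: bar 54 mm (x) by 200 mm (y) by 20 mm high with two upright steel dowel pins 10 mm diameter at y = -82 and +82 mm on its centre line, standing 20 mm above the base (tops 40 mm above the origin, last 4 mm tapered to 6 mm). Origin at the centre of the underside.
- glue_bottle: White glue bottle with orange cap, 42 mm diameter, 100 mm high, standing at the far middle of the work area; a bystander that must stay upright. Origin at the centre of the underside.

How it is judged:
By the outcome, as a careful person would: the job done as asked, in the order asked, and still so for the second after the job is handed in, with the robot touching nothing.
It also fails if it takes over 131 s, if anything falls off the work surface, if the arm or the gripper's body presses on something with over 40 N, if the wrist force passes 120 N, or if a joint passes its speed limit or range.

## Working session

There is one attempt and no reset: what is moved stays moved. The work goes in short steps, Python scripts to look and compute and a shell command to move; the robot and the scene stay as the last step left them, time stands still between calls to the robot, and variables do not carry over. Pictures are saved under pics/ and viewed, at most 14 in all, crops included, and the job is handed in when it is done.

```bash
mkdir -p pics
cat > h.py <<'E'
import numpy as np,cv2
from scipy.spatial.transform import Rotation as R
from bench import monitor,eyes,order,find_in,cut_out,tip_of
def rot(o):
    o=np.array(o,float)
    if o.shape==(3,3): return o
    return R.from_rotvec(o).as_matrix() if o.size==3 else R.from_quat(o).as_matrix()
def cloud(p):
    z=p["z_map"];K=p["K"];v,u=np.mgrid[:384,:512]
    c=np.stack([(u-K[0][2])/K[0][0]*z,(v-K[1][2])/K[1][1]*z,z],-1)
    return c@rot(p["orientation"]).T+np.array(p["eye"])
def save(p,n): cv2.imwrite("pics/"+n+".png",p["image"][:,:,::-1])
E
python3 - <<'E'
from h import *
print(monitor.get_obs())
P={n:eyes.get_image(n) for n in("scene","top")}
for n,p in P.items():
    save(p,n+"0");print(n,p["eye"],p["orientation"],p["K"])
    C=cloud(p)
    for q in "weight pad blank plate rubber_mat tray rack jig glue_bottle".split():
        r=cut_out(p,q)
        if not r: print(q,None);continue
        m=r[0]["mask"]&(p["z_map"]>0);X=C[m]
        if not len(X): print(q,"nodepth");continue
        zt=np.percentile(X[:,2],97)
        T=X[X[:,2]>zt-.004]
        rc=cv2.minAreaRect((T[:,:2]*1000).astype(np.float32))
        print(q,round(r[0]["score"],2),np.round(r[0]["extent"]),"z",np.round(np.percentile(X[:,2],[3,50,97]),4),"rect",np.round(rc[0],1),np.round(rc[1],1),round(rc[2],1),len(T))
E
```

```text
{'t': 0.0, 'joint_positions': array([ 1.07168271e+00,  3.79437297e-01,  1.73480435e+00, -2.11009870e-05,
        1.02851090e+00, -3.32920475e-02]), 'qd': array([-0.00017574,  0.00092219, -0.0006178 ,  0.00014489, -0.00068559,
       -0.00029168]), 'effort': array([ 4.23095815e-03, -7.63734984e+01, -4.34363830e+01,  6.53717760e-02,
        4.23737196e-02, -1.15586336e-04]), 'tool_pos': array([0.31421387, 0.625047  , 0.21325649]), 'eef_rot': array([-7.25029987e-01, -3.05648903e+00,  1.76509909e-03]), 'force': array([-0.82154572,  0.96674798,  0.16664086]), 'torque': array([ 0.0429794 , -0.02741272, -0.036365  ]), 'finger_force': 0.0, 'opening': 0.09137398620849757}
scene [1.32268255 0.29045542 0.8926225 ] [-1.45607247 -2.0855074   0.89503538] [[430.87008971   0.         258.38229997]
 [  0.         430.87008971 194.46601984]
 [  0.           0.           1.        ]]
weight 0.83 [190. 141.  18.  22.] z [0.0715 0.0986 0.13  ] rect [ 390.8 -289.1] [30.2 18.3] 25.8 37
pad 0.7 [190. 151.  32.  15.] z [0.0333 0.0582 0.0697] rect [ 385.6 -295.2] [51.2 73.3] 2.5 68
blank 0.78 [191. 157.  39. 
[... 1080 characters left out ...]
blank 0.7 [366. 244.  43.  27.] z [0.0266 0.0389 0.0433] rect [ 387.7 -292.3] [ 48. 119.] 4.6 108
plate 0.87 [363. 243.  73.  34.] z [0.0054 0.017  0.0212] rect [ 388.1 -290.4] [ 63.7 199.9] 10.5 324
rubber_mat 0.76 [329. 164.  27.  29.] z [0.0009 0.0069 0.012 ] rect [ 622.6 -208.3] [74.5 74.9] 88.5 198
tray 0.71 [162. 245.  43.  42.] z [0.0007 0.0065 0.0151] rect [383.3 284. ] [ 86.1 110.3] 15.4 192
rack 0.62 [199. 152.  42.  35.] z [0.0045 0.0102 0.0273] rect [654.3 185.1] [87.6 97.9] 84.6 193
jig 0.76 [266. 219.  66.  36.] z [0.0123 0.021  0.0261] rect [455.4 -18. ] [ 53.6 198.6] 11.7 456
glue_bottle 0.65 [261. 134.  15.  19.] z [0.0167 0.0684 0.1033] rect [692.2  -2.3] [18.  17.1] 2.5 35
```

Run:
```python
import cv2
a=cv2.imread("pics/top0.png")[100:300,110:450];b=cv2.imread("pics/scene0.png")[110:310,150:420]
cv2.imwrite("pics/a.png",cv2.resize(a,None,fx=2.3,fy=2.3));cv2.imwrite("pics/b.png",cv2.resize(b,None,fx=2.9,fy=2.9))
```

```text
(no output)
```

View pics/a.png

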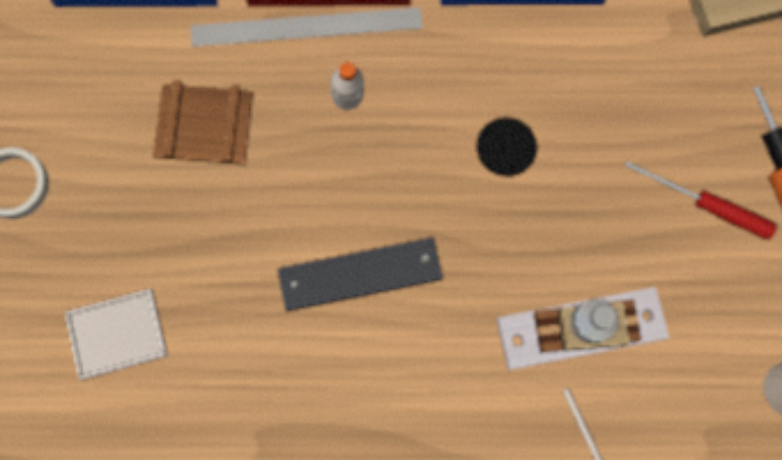

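View pics/b.png

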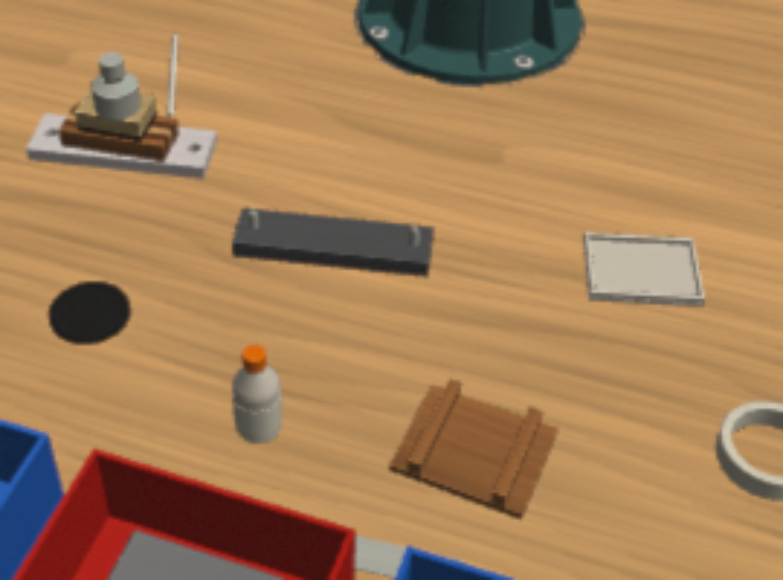

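Both views agree with the networks: the pile is at the right (top crop about 580,325), jig at centre (360,272), mat at (507,147), tray at (116,333), rack at (203,122) and bottle at (347,88). The centres from both cameras agree to about 2 mm. Next I turn the tool and move towards the pile by way of (0.5, 0), because the straight path leaves the arm's reach.

```bash
cat >> h.py <<'E'
def go(x,y,z,yaw=None,pos=None,rows=None):
    "print number-units for a move; yaw = wanted world angle of tool y (deg)"
    o=monitor.get_obs();M=rot(o["eef_rot"]);p=np.array(o["tool_pos"]) if pos is None else pos
    d=M.T@(np.array([x,y,z])-p);cur=np.degrees(np.arctan2(M[1,1],M[0,1]))
    n=max(1,int(np.ceil(np.linalg.norm(d)/.058))) if rows is None else rows
    print("yaw",round(cur,2),"tool-shift mm",np.round(d*1000,1),"rows",n,"each",np.round(d/.4/n,4),end=" ")
    if yaw is not None:
        s=(cur-yaw+90)%180-90;print("spin deg",round(s,2),"units total",round(s/45,4),end="")
    print()
E
python3 -m creep '[{"xyz":[0,0,0],"spin":0.205,"fingers":1},{"xyz":[0,0,0],"spin":0.205,"fingers":1},{"xyz":[0,0,0],"spin":0.205,"fingers":1},{"xyz":[0,0,0],"spin":0.205,"fingers":1},{"xyz":[0,0,0],"spin":0.205,"fingers":1},{"xyz":[0,0,0],"spin":0.205,"fingers":1},{"xyz":[-0.147,0.021,0],"spin":0,"fingers":1},{"xyz":[-0.147,0.021,0],"spin":0,"fingers":1},{"xyz":[-0.147,0.021,0],"spin":0,"fingers":1},{"xyz":[-0.147,0.021,0],"spin":0,"fingers":1},{"xyz":[-0.147,0.021,0],"spin":0,"fingers":1},{"xyz":[-0.147,0.021,0],"spin":0,"fingers":1},{"xyz":[-0.147,0.021,0],"spin":0,"fingers":1},{"xyz":[-0.147,0.021,0],"spin":0,"fingers":1},{"xyz":[-0.147,0.021,0],"spin":0,"fingers":1},{"xyz":[-0.147,0.021,0],"spin":0,"fingers":1},{"xyz":[-0.147,0.021,0],"spin":0,"fingers":1},{"xyz":[0,0,0],"spin":0,"fingers":1}]'
python3 -c "
from h import *
go(.390,-.289,.2,8)"
```

```text
t: 3.25
tool_pos: [0.4964, -0.0054, 0.2142]
eef_rot: [2.067, 2.365, 0.0]
force: [-0.4, 0.6, 0.7]
opening: 0.0909
finger_force: 0.0
yaw 7.71 tool-shift mm [-266.8 -143.5   14.2] rows 6 each [-0.1112 -0.0598  0.0059] spin deg -0.29 units total -0.0064
```

```bash
python3 -m creep '[{"xyz":[-0.1112,-0.0598,0],"spin":0,"fingers":1},{"xyz":[-0.1112,-0.0598,0],"spin":0,"fingers":1},{"xyz":[-0.1112,-0.0598,0],"spin":0,"fingers":1},{"xyz":[-0.1112,-0.0598,0],"spin":0,"fingers":1},{"xyz":[-0.1112,-0.0598,0],"spin":0,"fingers":1},{"xyz":[-0.1112,-0.0598,0],"spin":0,"fingers":1},{"xyz":[0,0,0.1],"spin":0,"fingers":1},{"xyz":[0,0,0.05],"spin":0,"fingers":0.7},{"xyz":[0,0,0],"spin":0,"fingers":0.7},{"xyz":[0,0,0],"spin":0,"fingers":0.7}]' 30
python3 -c "
from h import *
go(.390,-.289,.107,8)
p=eyes.get_image('scene');save(p,'s1');cv2.imwrite('pics/s1c.png',cv2.resize(p['image'][80:200,120:280,::-1],None,fx=4,fy=4))"
```

```text
t: 4.5
tool_pos: [0.391, -0.2863, 0.1548]
eef_rot: [2.06, 2.37, 0.0]
force: [-0.1, -0.1, 0.1]
opening: 0.0649
finger_force: 0.0
yaw 8.0 tool-shift mm [-2.5 -1.4 47.8] rows 1 each [-0.0062 -0.0035  0.1195] spin deg 0.0 units total 0.0001
```

View pics/s1c.png

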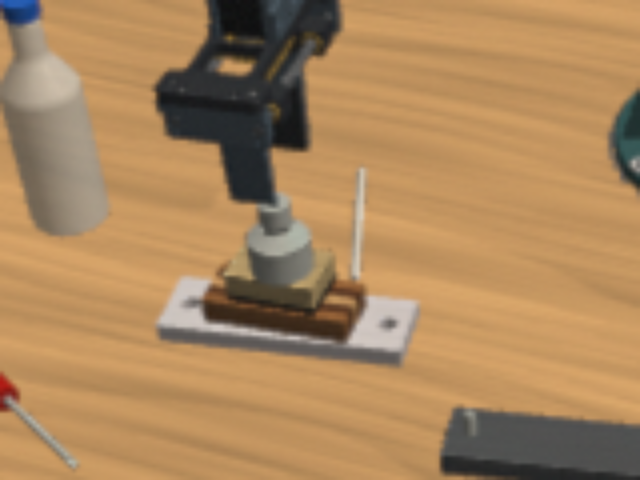

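The picture shows the fingers straddling the knob (about 272,205), with a decoy bottle well clear at (55,130). Now I go down and grip.

```bash
python3 -m creep '[{"xyz":[-0.006,-0.003,0.06],"spin":0,"fingers":0.6},{"xyz":[0,0,0.06],"spin":0,"fingers":0.6},{"xyz":[0,0,0],"spin":0,"fingers":0.6},{"xyz":[0,0,0],"spin":0,"fingers":0},{"xyz":[0,0,0],"spin":0,"fingers":0},{"xyz":[0,0,0],"spin":0,"fingers":0},{"xyz":[0,0,0],"spin":0,"fingers":0},{"xyz":[0,0,0],"spin":0,"fingers":0},{"xyz":[0,0,0],"spin":0,"fingers":0}]' 35
python3 -c "
from h import *
go(.6225,-.209,.2,8)"
```

```text
t: 5.68
tool_pos: [0.3895, -0.2893, 0.1065]
eef_rot: [2.062, 2.37, -0.001]
force: [-4.5, 0.0, 8.9]
opening: 0.0248
finger_force: 35.0
yaw 7.97 tool-shift mm [ 47.2 241.9 -93.5] rows 5 each [ 0.0236  0.121  -0.0468] spin deg -0.03 units total -0.0006
```

```bash
python3 -m creep '[{"xyz":[0,0,-0.02],"spin":0,"fingers":0},{"xyz":[0,0,-0.06],"spin":0,"fingers":0},{"xyz":[0,0,-0.07],"spin":0,"fingers":0},{"xyz":[0.024,0.121,0],"spin":0,"fingers":0},{"xyz":[0.024,0.121,0],"spin":0,"fingers":0},{"xyz":[0.024,0.121,0],"spin":0,"fingers":0},{"xyz":[0.024,0.121,0],"spin":0,"fingers":0},{"xyz":[0.024,0.121,0],"spin":0,"fingers":0},{"xyz":[0,0,0],"spin":0,"fingers":0},{"xyz":[0,0,0],"spin":0,"fingers":0}]'
python3 -c "
from h import *
go(.6225,-.209,.0495,8)
p=eyes.get_image('scene');cv2.imwrite('pics/s2c.png',cv2.resize(p['image'][80:280,100:300,::-1],None,fx=2.8,fy=2.8))
C=cloud(p);r=cut_out(p,'weight')[0];X=C[r['mask']&(p['z_map']>0)];print(r['extent'],np.percentile(X,[5,50,95],axis=0).round(3))
"
```

```text
t: 6.92
tool_pos: [0.6217, -0.2077, 0.1655]
eef_rot: [-2.06, -2.37, 0.001]
force: [-0.7, -0.4, -6.6]
opening: 0.025
finger_force: 35.0
yaw 7.98 tool-shift mm [ -1.5   0.8 116. ] rows 2 each [-0.0019  0.001   0.1449] spin deg -0.02 units total -0.0004
[174.2, 184.4, 20.6, 17.5] [[ 0.545 -0.272  0.018]
 [ 0.638 -0.197  0.149]
 [ 0.647 -0.185  0.16 ]]
```

View pics/s2c.png

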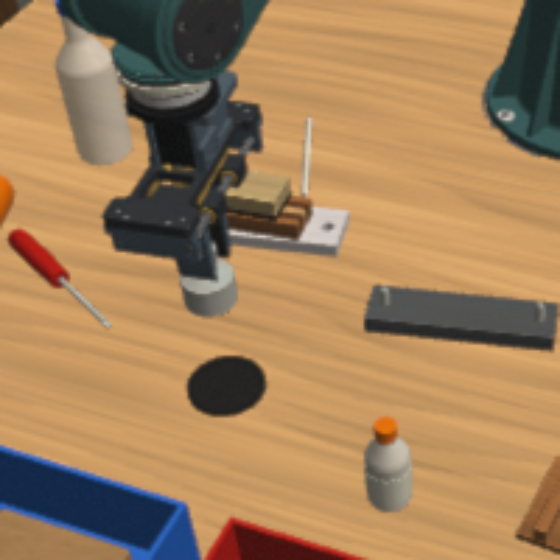

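The weight (210,287) is held upright over the mat. The pad, blank and plate stayed in place. Lowering it.

```bash
python3 -m creep '[{"xyz":[-0.004,0.002,0.12],"spin":0,"fingers":0},{"xyz":[0,0,0.1],"spin":0,"fingers":0},{"xyz":[0,0,0.04],"spin":0,"fingers":0},{"xyz":[0,0,0.012],"spin":0,"fingers":0},{"xyz":[0,0,0.01],"spin":0,"fingers":0},{"xyz":[0,0,0],"spin":0,"fingers":0},{"xyz":[0,0,0],"spin":0,"fingers":0}]'
```

```text
t: 7.9
tool_pos: [0.624, -0.2096, 0.054]
eef_rot: [2.061, 2.37, 0.001]
force: [-0.2, 0.7, -6.5]
opening: 0.0251
finger_force: 35.0
```

```bash
python3 -m creep '[{"xyz":[0,0,0.005],"spin":0,"fingers":0},{"xyz":[0,0,0.004],"spin":0,"fingers":0},{"xyz":[0,0,0.004],"spin":0,"fingers":0},{"xyz":[0,0,0],"spin":0,"fingers":0},{"xyz":[0,0,0],"spin":0,"fingers":0}]'
```

```text
t: 8.52
tool_pos: [0.6236, -0.2094, 0.0486]
eef_rot: [-2.062, -2.37, 0.0]
force: [-5.3, 1.7, 4.4]
opening: 0.0247
finger_force: 35.0
```

Contact is made (wrist z force went from -6.5 to +4.4 N). Release, lift clear and return towards the pile.

```bash
python3 -m creep '[{"xyz":[0,0,0],"spin":0,"fingers":0.6},{"xyz":[0,0,0],"spin":0,"fingers":0.6},{"xyz":[0,0,0],"spin":0,"fingers":0.6},{"xyz":[0,0,-0.05],"spin":0,"fingers":0.7},{"xyz":[0,0,-0.12],"spin":0,"fingers":0.8},{"xyz":[0,0,-0.12],"spin":0,"fingers":0.8},{"xyz":[0,-0.12,-0.04],"spin":0,"fingers":0.8},{"xyz":[0,-0.12,0],"spin":0,"fingers":0.8},{"xyz":[0,0,0],"spin":0,"fingers":0.8}]'
cat >> h.py <<'E'
def meas(p,q,zlo,zhi):
    r=cut_out(p,q)
    if not r: print(q,None);return
    X=cloud(p)[r[0]["mask"]&(p["z_map"]>0)]
    T=X[(X[:,2]>zlo)&(X[:,2]<zhi)]
    if len(T)<5: print(q,"few");return
    rc=cv2.minAreaRect((T[:,:2]*1000).astype(np.float32))
    print(q,round(r[0]["score"],2),"z",round(np.median(T[:,2]),4),"rect",np.round(rc[0],1),np.round(rc[1],1),round(rc[2],1),"mean",np.round(T[:,:2].mean(0)*1000,1),len(T))
E
python3 - <<'E'
from h import *
for n in("scene","top"):
    p=eyes.get_image(n);save(p,n+"3");print(n)
    meas(p,"weight",.0,.08);meas(p,"rubber_mat",0,.012)
    meas(p,"pad",.058,.072);meas(p,"blank",.032,.045);meas(p,"plate",.01,.024);meas(p,"tray",.0,.02)
a=cv2.imread("pics/scene3.png")[100:260,100:300];cv2.imwrite("pics/s3c.png",cv2.resize(a,None,fx=3.5,fy=3.5))
E
```

```text
t: 9.65
tool_pos: [0.5262, -0.223, 0.1814]
eef_rot: [2.063, 2.369, 0.0]
force: [0.6, 0.2, 0.9]
opening: 0.0732
finger_force: 0.0
scene
weight 0.81 z 0.0409 rect [ 597.9 -224.6] [117.2  46.6] 30.2 mean [ 630.1 -206.5] 350
rubber_mat 0.72 z 0.0084 rect [ 627.8 -203.1] [63.2 80.6] 47.4 mean [ 633.9 -198.6] 221
pad 0.81 z 0.0665 rect [ 384.6 -287.6] [53.3 61. ] 3.7 mean [ 385.8 -283.4] 204
blank 0.74 z 0.0396 rect [ 390.6 -292.8] [ 53.4 118.2] 9.6 mean [ 397.3 -266.1] 169
plate 0.65 z 0.0183 rect [ 388. -293.] [ 73.  202.8] 10.3 mean [ 397.8 -280.7] 473
tray 0.8 z 0.0082 rect [383.1 282.2] [ 90.8 109.7] 15.2 mean [384.1 283.3] 884
top
weight 0.65 z 0.04 rect [ 625.1 -195.9] [25.2 42.7] 73.4 mean [ 620.9 -195.8] 130
rubber_mat 0.56 z 0.0069 rect [ 624.3 -187.1] [37.3 75.5] 85.0 mean [ 620.6 -184.8] 153
pad None
blank None
plate None
tray 0.79 z 0.0066 rect [384.  285.5] [ 90.2 114.4] 15.6 mean [383.1 284.3] 1219
```

View pics/s3c.png

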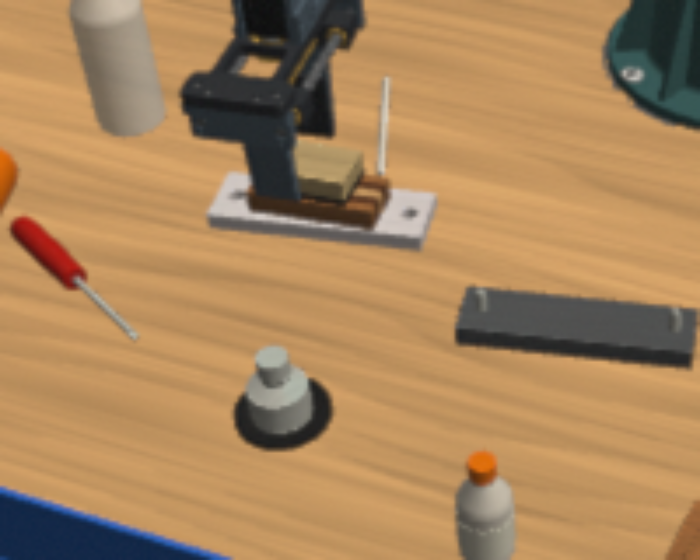

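The weight (275,390 in the crop) stands upright within the mat. Next is the pad.

```bash
python3 -c "
from h import *
go(.3845,-.2935,.18,4)"
```

```text
yaw 7.96 tool-shift mm [-5.010e+01 -1.524e+02 -1.000e-01] rows 3 each [-4.18e-02 -1.27e-01 -1.00e-04] spin deg 3.96 units total 0.0881
```

```bash
python3 -m creep '[{"xyz":[-0.042,-0.127,0],"spin":0,"fingers":0.9},{"xyz":[-0.042,-0.127,0],"spin":0,"fingers":0.9},{"xyz":[-0.042,-0.127,0],"spin":0,"fingers":0.9},{"xyz":[0,0,0.1],"spin":0.088,"fingers":0.9},{"xyz":[0,0,0.1],"spin":0,"fingers":0.9},{"xyz":[0,0,0.05],"spin":0,"fingers":0.9},{"xyz":[0,0,0],"spin":0,"fingers":0.9},{"xyz":[0,0,0],"spin":0,"fingers":0.9}]' 12
python3 -c "
from h import *
go(.3845,-.2935,.048,4)"
```

```text
t: 11.35
tool_pos: [0.3849, -0.2941, 0.0807]
eef_rot: [2.142, 2.297, 0.0]
force: [0.7, 0.7, 0.3]
opening: 0.082
finger_force: 0.0
yaw 4.01 tool-shift mm [ 0.7 -0.4 32.7] rows 1 each [ 0.0016 -0.001   0.0818] spin deg 0.01 units total 0.0002
```

```bash
python3 -m creep '[{"xyz":[0,0,0.05],"spin":0,"fingers":0.9},{"xyz":[0,0,0.032],"spin":0,"fingers":0.75},{"xyz":[0,0,0],"spin":0,"fingers":0.7},{"xyz":[0,0,0],"spin":0,"fingers":0.5},{"xyz":[0,0,0],"spin":0,"fingers":0.4},{"xyz":[0,0,0],"spin":0,"fingers":0.4},{"xyz":[0,0,0],"spin":0,"fingers":0.4},{"xyz":[0,0,0],"spin":0,"fingers":0.4}]' 12
```

```text
t: 12.35
tool_pos: [0.3848, -0.2941, 0.0477]
eef_rot: [2.142, 2.297, 0.0]
force: [-1.0, 0.5, 7.2]
opening: 0.0497
finger_force: 12.0
```

```bash
python3 -m creep '[{"xyz":[0,0,-0.02],"spin":0,"fingers":0.4},{"xyz":[0,0,-0.08],"spin":0,"fingers":0.4},{"xyz":[0,0,-0.1],"spin":0,"fingers":0.4},{"xyz":[0.119,0.0563,-0.04],"spin":0,"fingers":0.4},{"xyz":[0.119,0.0563,0],"spin":0,"fingers":0.4},{"xyz":[0.119,0.0563,0],"spin":0,"fingers":0.4},{"xyz":[0.119,0.0563,0],"spin":0,"fingers":0.4},{"xyz":[0.119,0.0563,0],"spin":0,"fingers":0.4},{"xyz":[0.119,0.0563,0],"spin":0,"fingers":0.4},{"xyz":[0.121,-0.04,0],"spin":0,"fingers":0.4},{"xyz":[0.121,-0.04,0],"spin":0,"fingers":0.4},{"xyz":[0.121,-0.04,0],"spin":0,"fingers":0.4},{"xyz":[0.121,-0.04,0],"spin":0,"fingers":0.4},{"xyz":[0.121,-0.04,0],"spin":0,"fingers":0.4},{"xyz":[0.121,-0.04,0],"spin":0,"fingers":0.4},{"xyz":[0,0,0],"spin":-0.125,"fingers":0.4},{"xyz":[0,0,0],"spin":-0.125,"fingers":0.4},{"xyz":[0,0,0],"spin":0,"fingers":0.4},{"xyz":[0,0,0],"spin":0,"fingers":0.4}]'
python3 - <<'E'
from h import *
go(.3835,.2835,.016,15.3)
for n in("scene","top"):
    p=eyes.get_image(n);save(p,n+"4")
    meas(p,"pad",.05,.25)
    if n=="top": meas(p,"blank",.032,.045);meas(p,"plate",.01,.024)
a=cv2.imread("pics/scene4.png")[60:260,130:430];cv2.imwrite("pics/s4c.png",cv2.resize(a,None,fx=2.5,fy=2.5))
E
```

```text
t: 14.72
tool_pos: [0.3834, 0.2834, 0.1434]
eef_rot: [1.91, 2.494, 0.0]
force: [0.3, 0.5, -0.8]
opening: 0.0496
finger_force: 12.0
yaw 15.11 tool-shift mm [0.000e+00 1.000e-01 1.274e+02] rows 3 each [0.000e+00 1.000e-04 1.061e-01] spin deg -0.19 units total -0.0041
pad 0.7 z 0.1589 rect [388.9 282.2] [57.3 75.3] 14.2 mean [400.6 272. ] 269
pad 0.66 z 0.1595 rect [393.1 254.9] [49.9 17.2] 14.9 mean [393.8 252.7] 160
blank 0.78 z 0.039 rect [ 388.9 -292.4] [ 49.7 121.2] 6.6 mean [ 388.6 -292.1] 769
plate 0.74 z 0.0169 rect [ 388.6 -291. ] [ 64.4 201.9] 10.6 mean [ 384.3 -284.8] 742
```

View pics/s4c.png

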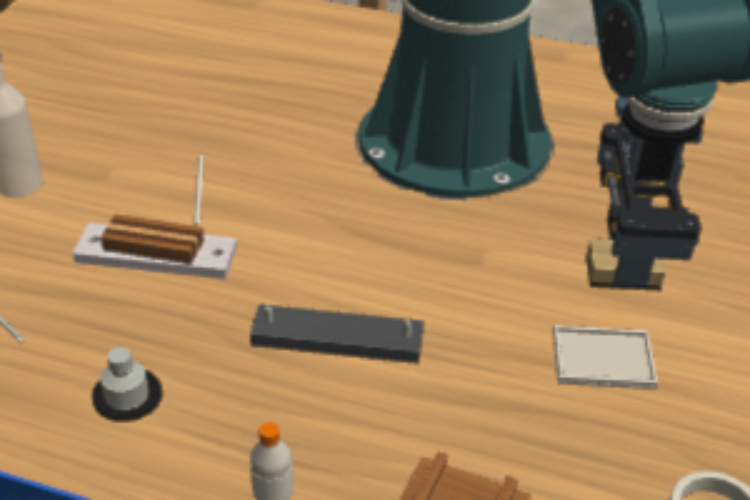

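The pad (625,265) is level over the tray (605,355). Lower it.

```bash
python3 -m creep '[{"xyz":[0,0,0.12],"spin":0,"fingers":0.4},{"xyz":[0,0,0.12],"spin":0,"fingers":0.4},{"xyz":[0,0,0.05],"spin":0,"fingers":0.4},{"xyz":[0,0,0.012],"spin":0,"fingers":0.4},{"xyz":[0,0,0.01],"spin":0,"fingers":0.4},{"xyz":[0,0,0.005],"spin":0,"fingers":0.4},{"xyz":[0,0,0],"spin":0,"fingers":0.4},{"xyz":[0,0,0],"spin":0,"fingers":0.4}]'
```

```text
t: 16.02
tool_pos: [0.3836, 0.2837, 0.0168]
eef_rot: [1.907, 2.496, 0.001]
force: [-0.4, 0.1, -0.4]
opening: 0.0498
finger_force: 12.0
```

```bash
python3 -m creep '[{"xyz":[0,0,0.003],"spin":0,"fingers":0.4},{"xyz":[0,0,0.003],"spin":0,"fingers":0.4},{"xyz":[0,0,0],"spin":0,"fingers":0.4},{"xyz":[0,0,0],"spin":0,"fingers":0.4}]'
```

```text
t: 16.52
tool_pos: [0.3834, 0.2836, 0.0142]
eef_rot: [1.907, 2.497, 0.0]
force: [-1.4, -1.4, 7.4]
opening: 0.05
finger_force: 12.0
```

```bash
python3 -m creep '[{"xyz":[0,0,0],"spin":0,"fingers":0.7},{"xyz":[0,0,0],"spin":0,"fingers":0.7},{"xyz":[0,0,-0.06],"spin":0,"fingers":0.7},{"xyz":[0,0,-0.12],"spin":0,"fingers":0.9},{"xyz":[0,0,-0.12],"spin":0,"fingers":0.9},{"xyz":[-0.127,0.016,-0.03],"spin":0,"fingers":0.9},{"xyz":[-0.127,0.016,0],"spin":0,"fingers":0.9},{"xyz":[-0.127,0.016,0],"spin":0,"fingers":0.9},{"xyz":[-0.127,0.016,0],"spin":0,"fingers":0.9},{"xyz":[-0.127,0.016,0],"spin":0,"fingers":0.9},{"xyz":[-0.127,0.016,0],"spin":0,"fingers":0.9},{"xyz":[0,0,0],"spin":0,"fingers":0.9},{"xyz":[0,0,0],"spin":0,"fingers":0.9}]'
python3 - <<'E'
from h import *
for n in("scene","top"):
    p=eyes.get_image(n);save(p,n+"5");print(n)
    meas(p,"pad",.024,.04);meas(p,"tray",0,.02);meas(p,"blank",.03,.045);meas(p,"plate",.01,.024);meas(p,"rack",.02,.035);meas(p,"rack",.004,.013);
go(.389,-.2924,.15,8)
E
```

```text
t: 18.15
tool_pos: [0.5001, -0.0003, 0.1457]
eef_rot: [-1.907, -2.495, 0.0]
force: [-0.4, -0.2, -0.5]
opening: 0.082
finger_force: 0.0
scene
pad None
tray 0.63 z 0.009 rect [383.3 282. ] [ 90.4 109.5] 15.2 mean [397.8 283. ] 403
blank 0.58 z 0.0405 rect [ 388.8 -294.4] [ 56.2 124.1] 6.0 mean [ 393.2 -291.9] 460
plate 0.78 z 0.0182 rect [ 388.6 -292.9] [ 74.  202.5] 11.8 mean [ 397.7 -282. ] 475
rack 0.91 z 0.0262 rect [654.4 183.3] [ 88.9 102.5] 84.5 mean [658. 184.] 346
rack 0.91 z 0.0102 rect [652.3 183.9] [122.2 108.1] 84.3 mean [658.2 185. ] 1167
top
pad 0.86 z 0.0317 rect [386. 283.] [50.4 75.5] 15.1 mean [385.4 282.6] 487
tray 0.73 z 0.0077 rect [384.4 284.1] [ 89.6 110.3] 15.9 mean [380.  281.7] 682
blank 0.94 z 0.0388 rect [ 389.  -292.6] [ 50.1 122. ] 6.5 mean [ 388.6 -292.1] 785
plate None
rack 0.64 z 0.0251 rect [654.  185.5] [88.6 99.3] 85.5 mean [651.9 184.8] 269
rack 0.64 z 0.0092 rect [654.8 185.5] [120.9 100.5] 85.3 mean [654.2 183.7] 905
yaw 15.25 tool-shift mm [-252.3 -184.4   -4.1] rows 6 each [-0.1051 -0.0768 -0.0017] spin deg 7.25 units total 0.1611
```

The pad lies inside the tray, and the blank and rack are measured. Next, the blank.

```bash
python3 -m creep '[{"xyz":[-0.105,-0.077,0],"spin":0,"fingers":0.9},{"xyz":[-0.105,-0.077,0],"spin":0,"fingers":0.9},{"xyz":[-0.105,-0.077,0],"spin":0,"fingers":0.9},{"xyz":[-0.105,-0.077,0],"spin":0,"fingers":0.9},{"xyz":[-0.105,-0.077,0],"spin":0,"fingers":0.9},{"xyz":[-0.105,-0.077,0],"spin":0,"fingers":0.9},{"xyz":[0,0,0.12],"spin":0.199,"fingers":0.9},{"xyz":[0,0,0.1],"spin":0,"fingers":0.9},{"xyz":[0,0,0.04],"spin":0,"fingers":0.9},{"xyz":[0,0,0],"spin":0,"fingers":0.9},{"xyz":[0,0,0],"spin":0,"fingers":0.9}]' 12
python3 -c "
from h import *
go(.389,-.2925,.0205,6.3)"
```

```text
t: 20.23
tool_pos: [0.3894, -0.2926, 0.0432]
eef_rot: [2.094, 2.339, 0.0]
force: [0.0, -0.7, -0.0]
opening: 0.0823
finger_force: 0.0
yaw 6.32 tool-shift mm [ 0.2 -0.4 22.7] rows 1 each [ 0.0005 -0.0009  0.0567] spin deg 0.02 units total 0.0005
```

```bash
python3 -m creep '[{"xyz":[0,-0.001,0.03],"spin":0,"fingers":0.9},{"xyz":[0,0,0.027],"spin":0,"fingers":0.75},{"xyz":[0,0,0],"spin":0,"fingers":0.7},{"xyz":[0,0,0],"spin":0,"fingers":0.5},{"xyz":[0,0,0],"spin":0,"fingers":0.4},{"xyz":[0,0,0],"spin":0,"fingers":0.4},{"xyz":[0,0,0],"spin":0,"fingers":0.4},{"xyz":[0,0,0],"spin":0,"fingers":0.4}]' 14
python3 -c "
from h import *
go(.5,0,.17,6.3)
go(.6542,.1845,.17,-5,pos=np.array([.5,0,.17]))"
```

```text
t: 21.22
tool_pos: [0.3882, -0.2923, 0.0193]
eef_rot: [2.096, 2.34, 0.0]
force: [-1.0, 0.2, 3.3]
opening: 0.05
finger_force: 14.0
yaw 6.29 tool-shift mm [ 278.3  143.2 -150.7] rows 6 each [ 0.1159  0.0596 -0.0628] spin deg -0.01 units total -0.0001
yaw 6.29 tool-shift mm [166.5 173.5   0. ] rows 5 each [0.0832 0.0867 0.    ] spin deg 11.29 units total 0.251
```

```bash
python3 -m creep '[{"xyz":[0,0,-0.02],"spin":0,"fingers":0.4},{"xyz":[0,0,-0.08],"spin":0,"fingers":0.4},{"xyz":[0,0,-0.12],"spin":0,"fingers":0.4},{"xyz":[0,0,-0.12],"spin":0,"fingers":0.4},{"xyz":[0.116,0.06,-0.037],"spin":0,"fingers":0.4},{"xyz":[0.116,0.06,0],"spin":0,"fingers":0.4},{"xyz":[0.116,0.06,0],"spin":0,"fingers":0.4},{"xyz":[0.116,0.06,0],"spin":0,"fingers":0.4},{"xyz":[0.116,0.06,0],"spin":0,"fingers":0.4},{"xyz":[0.116,0.06,0],"spin":0,"fingers":0.4},{"xyz":[0.083,0.087,0],"spin":0,"fingers":0.4},{"xyz":[0.083,0.087,0],"spin":0,"fingers":0.4},{"xyz":[0.083,0.087,0],"spin":0,"fingers":0.4},{"xyz":[0.083,0.087,0],"spin":0,"fingers":0.4},{"xyz":[0.083,0.087,0],"spin":0,"fingers":0.4},{"xyz":[0,0,0],"spin":0.125,"fingers":0.4},{"xyz":[0,0,0],"spin":0.125,"fingers":0.4},{"xyz":[0,0,0],"spin":0,"fingers":0.4},{"xyz":[0,0,0],"spin":0,"fingers":0.4}]'
python3 - <<'E'
from h import *
go(.6542,.1845,.029,-5)
for n in("scene","top"):
    p=eyes.get_image(n);save(p,n+"6");print(n);meas(p,"blank",.05,.25)
    C=cloud(p);m=(abs(C[...,0]-.655)<.1)&(abs(C[...,1]-.185)<.1)&(C[...,2]>.15)&(C[...,2]<.2);print(C[m].min(0) if m.any() else 0)
    meas(p,"plate",.01,.024);meas(p,"jig",.015,.026)
a=cv2.imread("pics/scene6.png")[150:310,230:430];cv2.imwrite("pics/s6c.png",cv2.resize(a,None,fx=3.5,fy=3.5))
E
```

```text
t: 23.6
tool_pos: [0.6554, 0.1843, 0.1702]
eef_rot: [2.313, 2.126, 0.0]
force: [-0.2, 0.9, -0.4]
opening: 0.05
finger_force: 14.0
yaw -4.84 tool-shift mm [ 1.000e-01 -1.200e+00  1.412e+02] rows 3 each [ 1.000e-04 -1.000e-03  1.177e-01] spin deg 0.16 units total 0.0036
scene
blank 0.86 z 0.1899 rect [656.4 182.1] [120.   53.8] 85.7 mean [668.9 207.6] 477
[0.63358908 0.1204815  0.16657209]
plate None
jig 0.93 z 0.0225 rect [455.1 -19. ] [ 59.8 199.1] 11.7 mean [459.3 -21.7] 874
top
blank 0.42 z 0.1895 rect [661.3 128. ] [25.9 12.1] 8.3 mean [662.9 127.8] 45
[0.64358661 0.12264695 0.16830353]
plate 0.95 z 0.017 rect [ 388.5 -291.1] [ 64.  201.5] 10.7 mean [ 388.3 -290.2] 1576
jig 0.75 z 0.021 rect [456.1 -18.8] [ 55.  197.4] 11.2 mean [456.2 -19.1] 1219
```

View pics/s6c.png

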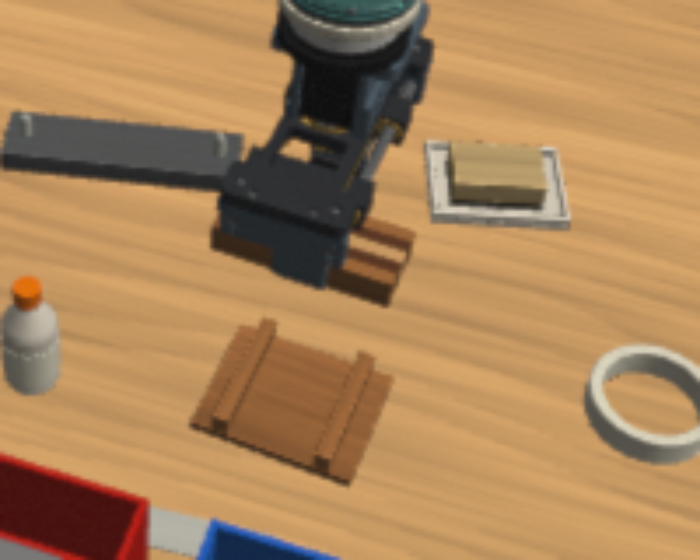

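The pad sits in the tray (497,180), and the blank is level above the rack (290,395). Lower it with a small correction.

```bash
python3 -m creep '[{"xyz":[0.002,-0.003,0.13],"spin":0.003,"fingers":0.4},{"xyz":[0,0,0.13],"spin":0,"fingers":0.4},{"xyz":[0,0,0.06],"spin":0,"fingers":0.4},{"xyz":[0,0,0.015],"spin":0,"fingers":0.4},{"xyz":[0,0,0.01],"spin":0,"fingers":0.4},{"xyz":[0,0,0.005],"spin":0,"fingers":0.4},{"xyz":[0,0,0],"spin":0,"fingers":0.4},{"xyz":[0,0,0],"spin":0,"fingers":0.4}]'
```

```text
t: 25.0
tool_pos: [0.6547, 0.1854, 0.0306]
eef_rot: [2.318, 2.12, 0.001]
force: [0.3, 0.0, -0.6]
opening: 0.0499
finger_force: 14.0
```

```bash
python3 -m creep '[{"xyz":[0,0,0.004],"spin":0,"fingers":0.4},{"xyz":[0,0,0.004],"spin":0,"fingers":0.4},{"xyz":[0,0,0],"spin":0,"fingers":0.4},{"xyz":[0,0,0],"spin":0,"fingers":0.4}]'
```

```text
t: 25.5
tool_pos: [0.6544, 0.1853, 0.0272]
eef_rot: [-2.318, -2.121, 0.0]
force: [-2.0, -0.1, 6.8]
opening: 0.05
finger_force: 14.0
```

```bash
python3 -m creep '[{"xyz":[0,0,0],"spin":0,"fingers":0.75},{"xyz":[0,0,0],"spin":0,"fingers":0.75},{"xyz":[0,0,0],"spin":0,"fingers":0.75},{"xyz":[0,0,-0.06],"spin":0,"fingers":0.8},{"xyz":[0,0,-0.12],"spin":0,"fingers":1},{"xyz":[0,0,-0.12],"spin":0,"fingers":1},{"xyz":[-0.099,-0.069,-0.05],"spin":0,"fingers":1},{"xyz":[-0.099,-0.069,0],"spin":0,"fingers":1},{"xyz":[-0.099,-0.069,0],"spin":0,"fingers":1},{"xyz":[-0.099,-0.069,0],"spin":0,"fingers":1},{"xyz":[-0.099,-0.069,0],"spin":0,"fingers":1},{"xyz":[0,0,0],"spin":-0.173,"fingers":1},{"xyz":[0,0,0],"spin":-0.173,"fingers":1},{"xyz":[0,0,0],"spin":0,"fingers":1},{"xyz":[0,0,0],"spin":0,"fingers":1}]'
python3 - <<'E'
from h import *
for n in("scene","top"):
    p=eyes.get_image(n);save(p,n+"7");print(n);meas(p,"blank",.035,.06);meas(p,"rack",.004,.014);meas(p,"rack",.02,.032);meas(p,"plate",.01,.024)
go(.3885,-.2915,.17,10.6)
a=cv2.imread("pics/scene7.png")[220:310,260:370];cv2.imwrite("pics/s7c.png",cv2.resize(a,None,fx=5,fy=5,interpolation=cv2.INTER_CUBIC))
E
```

```text
t: 27.38
tool_pos: [0.4995, 0.0004, 0.1674]
eef_rot: [2.012, 2.412, 0.001]
force: [-0.2, 0.3, -0.7]
opening: 0.0912
finger_force: 0.0
scene
blank 0.8 z 0.0479 rect [655.9 182.6] [120.6  53.7] 85.4 mean [659.4 184. ] 950
rack 0.76 z 0.0103 rect [687.2 181.9] [118.2  39.2] 86.7 mean [689.2 185.1] 487
rack 0.76 z 0.0264 rect [691.6 180.1] [87.7 26.6] 85.3 mean [693.8 181.3] 101
plate 0.56 z 0.0189 rect [ 388.8 -292.4] [ 73.8 201.9] 11.8 mean [ 391.3 -290.6] 918
top
blank 0.96 z 0.0472 rect [656.1 185.5] [121.5  52. ] 85.0 mean [654.6 184.6] 729
rack 0.59 z 0.0091 rect [655.2 185.1] [118.3 101.1] 85.5 mean [636.4 186. ] 378
rack 0.59 z 0.0248 rect [653.9 183.4] [92.2 99.6] 84.9 mean [642.2 187.9] 122
plate 0.94 z 0.017 rect [ 388.7 -291.1] [ 64.6 201. ] 10.7 mean [ 388.  -290.4] 1581
yaw 10.47 tool-shift mm [-266.8 -162.    -3.3] rows 6 each [-0.1112 -0.0675 -0.0014] spin deg -0.13 units total -0.0029
```

View pics/s7c.png

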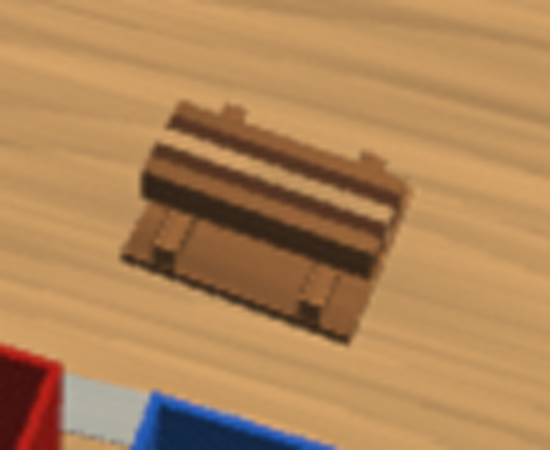

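The blank lies centred and square across both rails (crop centre about 275,190). Before moving the plate, I measure hole and pin positions from the saved top pictures.

Run:
```python
from h import *
def dots(img,p,c,yaw,z,bright):
    K=p["K"];Rm=rot(p["orientation"]);e=np.array(p["eye"])
    g=img.astype(float).mean(2);out=[]
    for s in(-1,1):
        a=np.radians(yaw);w=np.array([c[0]-np.sin(a)*.082*s,c[1]+np.cos(a)*.082*s,z])
        q=Rm.T@(w-e);u0=K[0][0]*q[0]/q[2]+K[0][2];v0=K[1][1]*q[1]/q[2]+K[1][2]
        r=7;ui,vi=int(round(u0)),int(round(v0));P=g[vi-r:vi+r+1,ui-r:ui+r+1];b=np.median(P)
        W=(P-b)*(1 if bright else -1);W[W<.35*W[3:-3,3:-3].max()]=0
        n,l,st,ce=cv2.connectedComponentsWithStats((W>0).astype(np.uint8));
        k=min(range(1,n),key=lambda i:np.hypot(*(ce[i]-r))-st[i,4]*.2);W[l!=k]=0
        v,u=np.mgrid[-r:r+1,-r:r+1];u1=ui+(u*W).sum()/W.sum();v1=vi+(v*W).sum()/W.sum()
        ray=Rm@np.array([(u1-K[0][2])/K[0][0],(v1-K[1][2])/K[1][1],1]);X=e+ray*(z-e[2])/ray[2];out.append(X[:2])
        print("  px",round(u1,2),round(v1,2),"n",st[k,4],"world mm",np.round(X[:2]*1000,1))
    d=out[1]-out[0];print("  mid",np.round((out[0]+out[1])*500,1),"len",round(np.hypot(*d)*1000,1),"yaw",round(np.degrees(np.arctan2(-d[0],d[1])),2))
P={n:eyes.get_image(n) for n in("top","scene")}
im=lambda n:cv2.imread(f"pics/{n}.png")
for n in "top0","top3","top4","top6": print(n,"pins");dots(im(n),P["top"],(.4558,-.0185),11.5,.034,True)
for n in "top0","top6","top7": print(n,"holes");dots(im(n),P["top"],(.3886,-.2911),10.7,.016,False)
for n in "scene0","scene4": print(n,"pins");dots(im(n),P["scene"],(.4558,-.0185),11.5,.034,True)
for n in "scene4","scene7": print(n,"holes");dots(im(n),P["scene"],(.3886,-.2911),10.7,.016,False)
t=np.hstack([cv2.resize(im("top0")[195:245,225:305],None,fx=4.8,fy=4.8),cv2.resize(im("top6")[215:265,325:405],None,fx=4.8,fy=4.8)]);cv2.imwrite("pics/d.png",t)
```

```text
top0 pins
  px 294.38 211.63 n 13 world mm [471.9 -98.8]
  px 237.22 223.09 n 8 world mm [439.7  62.8]
  mid [455.8 -18. ] len 164.8 yaw 11.25
top3 pins
  px 294.37 211.62 n 13 world mm [471.9 -98.8]
  px 237.2 223.09 n 8 world mm [439.7  62.8]
  mid [455.8 -18. ] len 164.8 yaw 11.26
top4 pins
  px 294.35 211.79 n 11 world mm [471.4 -98.7]
  px 237.2 223.07 n 8 world mm [439.8  62.8]
  mid [455.6 -17.9] len 164.6 yaw 11.08
top6 pins
  px 294.39 211.69 n 12 world mm [471.7 -98.8]
  px 237.19 223.09 n 8 world mm [439.7  62.9]
  mid [455.7 -18. ] len 164.8 yaw 11.19
top0 holes
  px 391.31 236.49 n 22 world mm [ 402.9 -373.1]
  px 334.83 247.44 n 27 world mm [ 372.6 -211.9]
  mid [ 387.8 -292.5] len 164.1 yaw 10.66
top6 holes
  px 391.27 236.54 n 21 world mm [ 402.8 -373. ]
  px 334.83 247.43 n 23 world mm [ 372.6 -211.9]
  mid [ 387.7 -292.4] len 163.9 yaw 10.6
top7 holes
  px 391.22 236.41 n 24 world mm [ 403.1 -372.9]
  px 334.91 247.43 n 25 world mm [ 372.6 -212.1]
  mid [ 387.9 -292.5] len 163.7 yaw 10.75
scene0 pins
  px 235.94 180.84 n 92 world mm [ 455.2 -109.8]
  px 294.78 187.23 n 84 world mm [422.5  62.8]
  mid [438.9 -23.5] len 175.7 yaw 10.73
scene4 pins
  px 235.95 180.84 n 92 world mm [ 455.2 -109.8]
  px 294.78 187.22 n 84 world mm [422.5  62.8]
  mid [438.9 -23.5] len 175.7 yaw 10.73
scene4 holes
  px 172.93 155.99 n 49 world mm [ 395.2 -356.8]
  px 217.41 166.73 n 66 world mm [ 395.5 -198.6]
  mid [ 395.3 -277.7] len 158.2 yaw -0.12
scene7 holes
  px 167.2 163.22 n 39 world mm [ 434.  -356.3]
  px 217.49 166.71 n 67 world mm [ 395.4 -198.4]
  mid [ 414.7 -277.3] len 162.6 yaw 13.74
```

View pics/d.png

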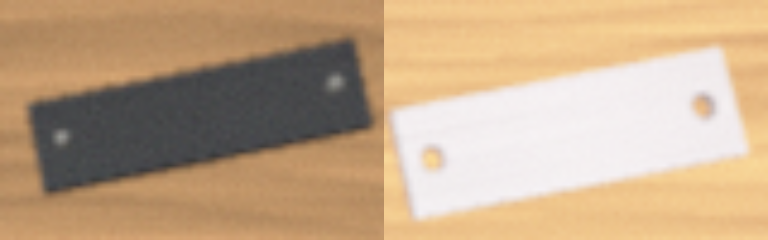

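Pins from above: mid (455.8, -18.0), yaw 11.2°. The hole centroids are skewed by shadow crescents, so I use the plate outline instead: (388.6, -291.2), yaw 10.7°. Go and grip the plate.

```bash
python3 -m creep '[{"xyz":[-0.111,-0.0675,0],"spin":-0.004,"fingers":1},{"xyz":[-0.111,-0.0675,0],"spin":0,"fingers":1},{"xyz":[-0.111,-0.0675,0],"spin":0,"fingers":1},{"xyz":[-0.111,-0.0675,0],"spin":0,"fingers":1},{"xyz":[-0.111,-0.0675,0],"spin":0,"fingers":1},{"xyz":[-0.111,-0.0675,0],"spin":0,"fingers":1},{"xyz":[0,0,0.12],"spin":0,"fingers":1},{"xyz":[0,0,0.12],"spin":0,"fingers":1},{"xyz":[0,0,0.09],"spin":0,"fingers":1},{"xyz":[0,0,0],"spin":0,"fingers":1},{"xyz":[0,0,0],"spin":0,"fingers":1}]' 40
python3 -c "
from h import *
go(.3883,-.2913,.0045,10.7)"
```

```text
t: 29.35
tool_pos: [0.3899, -0.2918, 0.0359]
eef_rot: [2.005, 2.418, -0.0]
force: [-0.1, -0.1, 0.2]
opening: 0.0913
finger_force: 0.0
yaw 10.66 tool-shift mm [ 0.8 -1.4 31.4] rows 1 each [ 0.0021 -0.0036  0.0784] spin deg -0.04 units total -0.0008
```

```bash
python3 -m creep '[{"xyz":[0.002,-0.003,0.04],"spin":0,"fingers":1},{"xyz":[0,0,0.037],"spin":0,"fingers":0.9},{"xyz":[0,0,0],"spin":0,"fingers":0.8},{"xyz":[0,0,0],"spin":0,"fingers":0.7},{"xyz":[0,0,0],"spin":0,"fingers":0.5},{"xyz":[0,0,0],"spin":0,"fingers":0.5},{"xyz":[0,0,0],"spin":0,"fingers":0.5},{"xyz":[0,0,0],"spin":0,"fingers":0.5}]' 45
```

```text
t: 30.35
tool_pos: [0.3879, -0.2908, 0.004]
eef_rot: [2.005, 2.418, 0.0]
force: [-0.6, -0.1, -3.8]
opening: 0.0635
finger_force: 45.0
```

```bash
python3 -m creep '[{"xyz":[0,0,-0.03],"spin":0,"fingers":0.5},{"xyz":[0,0,-0.08],"spin":0,"fingers":0.5},{"xyz":[0,0,-0.11],"spin":0,"fingers":0.5},{"xyz":[0.09,0.04,0],"spin":0,"fingers":0.5},{"xyz":[0.1277,0.0586,0],"spin":0,"fingers":0.5},{"xyz":[0.1277,0.0586,0],"spin":0,"fingers":0.5},{"xyz":[0.1277,0.0586,0],"spin":0,"fingers":0.5},{"xyz":[0.1277,0.0586,0],"spin":0,"fingers":0.5},{"xyz":[0.0377,0.0186,0],"spin":-0.012,"fingers":0.5},{"xyz":[0,0,0],"spin":0,"fingers":0.5},{"xyz":[0,0,0],"spin":0,"fingers":0.5}]'
python3 - <<'E'
from h import *
go(.4558,-.0182,.05,11.2)
for n in("scene","top"):
    p=eyes.get_image(n);save(p,n+"8");print(n);meas(p,"plate",.085,.12);meas(p,"jig",.014,.026)
    C=cloud(p);m=(abs(C[...,0]-.455)<.12)&(abs(C[...,1]+.018)<.12)&(C[...,2]>.092)&(C[...,2]<.115);T=C[m][:,:2]*1000;rc=cv2.minAreaRect(T.astype(np.float32));print(rc)
a=cv2.imread("pics/scene8.png")[120:240,190:340];cv2.imwrite("pics/s8c.png",cv2.resize(a,None,fx=4.8,fy=4.8,interpolation=cv2.INTER_CUBIC))
E
```

```text
t: 31.72
tool_pos: [0.4557, -0.019, 0.0921]
eef_rot: [1.995, 2.427, -0.0]
force: [-0.0, 0.4, -4.8]
opening: 0.0639
finger_force: 45.0
yaw 11.16 tool-shift mm [ 0.8  0.3 42.1] rows 1 each [0.0019 0.0007 0.1053] spin deg -0.04 units total -0.0008
scene
plate 0.65 z 0.1064 rect [458.4 -20.7] [ 72.3 201.2] 12.4 mean [466.3 -15. ] 945
jig 0.97 z 0.0224 rect [455.4 -18.7] [ 60.4 198.5] 11.8 mean [459.2 -15.3] 915
((461.4482727050781, -20.003173828125), (80.8646469116211, 200.43162536621094), 11.699163436889648)
top
plate 0.64 z 0.1052 rect [457.7 -19.3] [ 58.7 199.9] 9.8 mean [463.6 -62.2] 136
jig None
((458.29840087890625, -19.21442413330078), (63.141502380371094, 200.06813049316406), 10.776593208312988)
```

View pics/s8c.png

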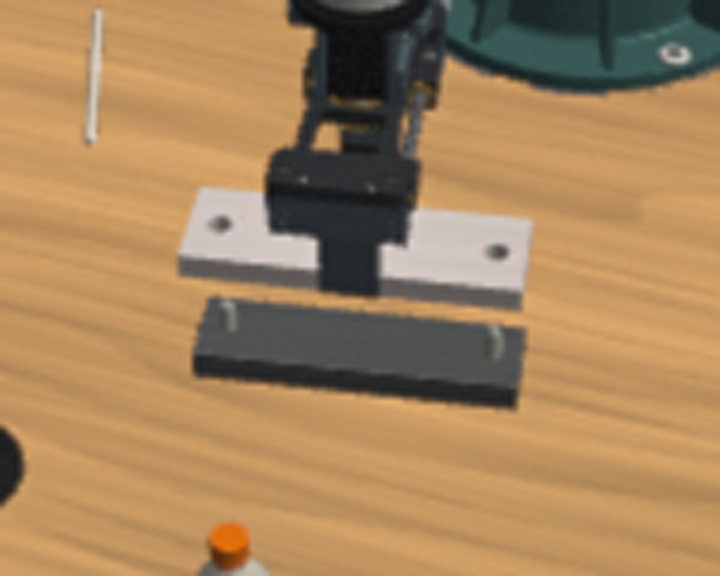

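The plate hangs level over the jig (crop 355,245), and the top camera puts it about +2 mm in x and -1 mm in y from the pins. I lower it to just above the pins with half that correction and compare again.

```bash
python3 -m creep '[{"xyz":[0.002,-0.002,0.06],"spin":0,"fingers":0.5},{"xyz":[0,0,0.035],"spin":0,"fingers":0.5},{"xyz":[0,0,0],"spin":0,"fingers":0.5},{"xyz":[0,0,0],"spin":0,"fingers":0.5}]'
python3 - <<'E'
from h import *
go(.4548,-.018,.05,11.2)
for n in("scene","top"):
  for k in range(2):
    p=eyes.get_image(n);save(p,n+"9");print(n)
    C=cloud(p);zt=.0695 if n=="scene" else .0685
    m=(abs(C[...,0]-.455)<.12)&(abs(C[...,1]+.018)<.12)&(abs(C[...,2]-zt)<.012)
    T=C[m][:,:2]*1000;print(cv2.minAreaRect(T.astype(np.float32)))
a=cv2.imread("pics/top9.png")[195:245,225:305];b=cv2.imread("pics/scene9.png")[150:220,205:325]
cv2.imwrite("pics/e.png",np.vstack([cv2.resize(a,(480,300),interpolation=cv2.INTER_CUBIC),cv2.resize(b,(480,280),interpolation=cv2.INTER_CUBIC)]))
E
```

```text
t: 32.52
tool_pos: [0.4552, -0.0176, 0.0543]
eef_rot: [1.994, 2.427, 0.0]
force: [0.3, 0.4, -4.1]
opening: 0.0637
finger_force: 45.0
yaw 11.2 tool-shift mm [-0.3 -0.5  4.3] rows 1 each [-0.0007 -0.0013  0.0108] spin deg -0.0 units total -0.0
scene
((460.8226013183594, -18.326332092285156), (81.01655578613281, 200.20713806152344), 12.062131881713867)
scene
((461.2408447265625, -18.79803466796875), (80.53718566894531, 200.64706420898438), 11.4686918258667)
top
((457.4975280761719, -17.67829132080078), (63.22252655029297, 200.3502960205078), 10.967081069946289)
top
((458.0351867675781, -17.632347106933594), (62.75668716430664, 200.7474822998047), 10.593098640441895)
```

View pics/e.png

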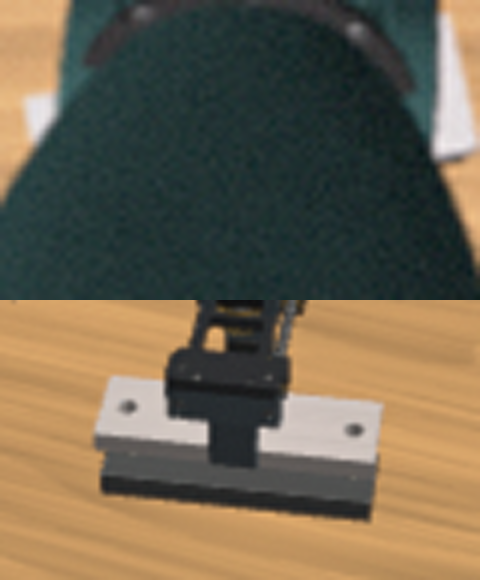

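The top view is blocked by the arm, and in the scene view the plate is above the jig with holes at (128,407) and (355,430). For finer relative poses, I fit the silhouettes of the plate and the jig in the unblocked pictures from both cameras.

```bash
cat > fit.py <<'E'
from h import *
from scipy.optimize import minimize
def fit(name,cam,c,yaw,w,l,h):
    K=np.array(cam["K"]);Rm=rot(cam["orientation"]);e=np.array(cam["eye"])
    I=cv2.imread(f"pics/{name}.png").astype(float);s=(I.max(2)-I.min(2))/I.max(2)
    def uv(x,y,t):
        t=np.radians(t);a=np.array([[i*w/2,j*l/2,k] for i in(-1,1) for j in(-1,1) for k in(0,h)])
        W=np.stack([x+a[:,0]*np.cos(t)-a[:,1]*np.sin(t),y+a[:,0]*np.sin(t)+a[:,1]*np.cos(t),a[:,2]],1)
        q=(W-e)@Rm;return np.stack([K[0,0]*q[:,0]/q[:,2]+K[0,2],K[1,1]*q[:,1]/q[:,2]+K[1,2]],1)
    P=uv(*c,yaw);lo=np.floor(P.min(0)).astype(int)-5;hi=np.ceil(P.max(0)).astype(int)+6
    S=s[lo[1]:hi[1],lo[0]:hi[0]];n=8
    def ren(v):
        H=np.zeros((S.shape[0]*n,S.shape[1]*n),np.uint8)
        p=cv2.convexHull(((uv(v[0]/1000,v[1]/1000,v[2])-lo+.5)*n-.5).astype(np.float32))
        cv2.fillConvexPoly(H,np.round(p*16).astype(np.int32),255,cv2.LINE_AA,4)
        return cv2.GaussianBlur(cv2.resize(H,S.shape[::-1],interpolation=cv2.INTER_AREA)/255.,(0,0),.5)
    def cost(v):
        m=ren(v);A=np.stack([m.ravel(),1-m.ravel()],1);x,_,_,_=np.linalg.lstsq(A,S.ravel(),rcond=None)
        return np.mean(np.abs(A@x-S.ravel()))
    v0=np.array([c[0]*1000,c[1]*1000,yaw])
    r=minimize(cost,v0,method="Nelder-Mead",options=dict(initial_simplex=v0+np.array([[0,0,0],[4,0,0],[0,4,0],[0,0,2]]),xatol=.02,fatol=1e-6))
    print(name,np.round(r.x,2),round(r.fun,4))
E
python3 - <<'E'
from fit import *
P={n:eyes.get_image(n) for n in("top","scene")}
for n in "top0","top3","top6","scene0","scene3","scene4": fit(n,P[n[:-1]],(.4555,-.0182),11.3,.054,.2,.02)
print("plate")
for n in "top6","top7","scene7": fit(n,P[n[:-1]],(.3885,-.2912),10.7,.064,.2,.016)
E
```

```text
top0 [455.45 -18.65  11.43] 0.0225
top3 [455.68 -18.93  11.57] 0.0328
top6 [455.43 -17.4   11.57] 0.0303
scene0 [449.27 -21.4   12.04] 0.0312
scene3 [449.65 -21.45  12.2 ] 0.0313
scene4 [449.27 -21.4   12.04] 0.0312
plate
top6 [ 387.72 -293.14   10.71] 0.0116
top7 [ 387.7  -293.01   10.68] 0.0113
scene7 [ 382.1  -296.33   10.59] 0.0091fit.py:5: RuntimeWarning: invalid value encountered in divide
  I=cv2.imread(f"pics/{name}.png").astype(float);s=(I.max(2)-I.min(2))/I.max(2)
```

Both cameras agree on the jig's offset from the plate's old place: (67.6, 274.5) mm and about +0.8° yaw. That puts the TCP target near (455.3, -16.6), yaw 11.5°. I lower carefully and watch the force.

```bash
python3 -m creep '[{"xyz":[0.0025,0,0.01],"spin":-0.007,"fingers":0.5},{"xyz":[0,0,0.01],"spin":0,"fingers":0.5},{"xyz":[0,0,0.01],"spin":0,"fingers":0.5},{"xyz":[0,0,0.008],"spin":0,"fingers":0.5},{"xyz":[0,0,0],"spin":0,"fingers":0.5},{"xyz":[0,0,0],"spin":0,"fingers":0.5}]'
```

```text
t: 33.58
tool_pos: [0.4548, -0.0166, 0.0387]
eef_rot: [-1.987, -2.433, 0.0]
force: [-0.2, -0.5, -4.9]
opening: 0.0635
finger_force: 45.0
```

There is no contact with the underside 5 mm below the pin tops, so both pins are in the holes. Continue down to flush.

```bash
python3 -m creep '[{"xyz":[0,0,0.01],"spin":0,"fingers":0.5},{"xyz":[0,0,0.01],"spin":0,"fingers":0.5},{"xyz":[0,0,0.008],"spin":0,"fingers":0.5},{"xyz":[0,0,0.005],"spin":0,"fingers":0.5},{"xyz":[0,0,0],"spin":0,"fingers":0.5},{"xyz":[0,0,0],"spin":0,"fingers":0.5}]'
```

```text
t: 34.33
tool_pos: [0.4548, -0.0166, 0.0256]
eef_rot: [1.987, 2.433, 0.0]
force: [-0.2, -0.9, -4.6]
opening: 0.0639
finger_force: 45.0
```

```bash
python3 -m creep '[{"xyz":[0,0,0.003],"spin":0,"fingers":0.5},{"xyz":[0,0,0.003],"spin":0,"fingers":0.5},{"xyz":[0,0,0],"spin":0,"fingers":0.5},{"xyz":[0,0,0],"spin":0,"fingers":0.5}]'
```

```text
t: 34.83
tool_pos: [0.4549, -0.0166, 0.0239]
eef_rot: [-1.987, -2.433, 0.0]
force: [-7.5, 0.6, 21.2]
opening: 0.0639
finger_force: 45.0
```

Contact at exactly the flush height (0.0239). Release, lift and look.

```bash
python3 -m creep '[{"xyz":[0,0,0],"spin":0,"fingers":0.85},{"xyz":[0,0,0],"spin":0,"fingers":0.85},{"xyz":[0,0,0],"spin":0,"fingers":0.85},{"xyz":[0,0,-0.04],"spin":0,"fingers":0.9},{"xyz":[0,0,-0.1],"spin":0,"fingers":1},{"xyz":[0,0,-0.12],"spin":0,"fingers":1},{"xyz":[0,0,-0.12],"spin":0,"fingers":1},{"xyz":[0,0,-0.12],"spin":0,"fingers":1},{"xyz":[0,0,0],"spin":0,"fingers":1},{"xyz":[0,0,0],"spin":0,"fingers":1},{"xyz":[0,0,0],"spin":0,"fingers":1}]'
python3 - <<'E'
from h import *
p=eyes.get_image("scene");save(p,"s10")
meas(p,"plate",.025,.05);meas(p,"blank",.035,.06);meas(p,"pad",.02,.045)
cv2.imwrite("pics/s10c.png",cv2.resize(p["image"][100:300,140:420,::-1],None,fx=2.8,fy=2.8,interpolation=cv2.INTER_CUBIC))
E
```

```text
t: 36.2
tool_pos: [0.4539, -0.0165, 0.2221]
eef_rot: [-1.986, -2.432, 0.002]
force: [-0.5, -0.1, -0.7]
opening: 0.0911
finger_force: 0.0
plate 0.92 z 0.0384 rect [457. -19.] [ 69.9 200. ] 11.7 mean [462.2 -17.4] 1221
blank 0.6 z 0.0481 rect [655.1 182.7] [120.9  54.2] 85.2 mean [659.6 184.3] 948
pad few
```

View pics/s10c.png

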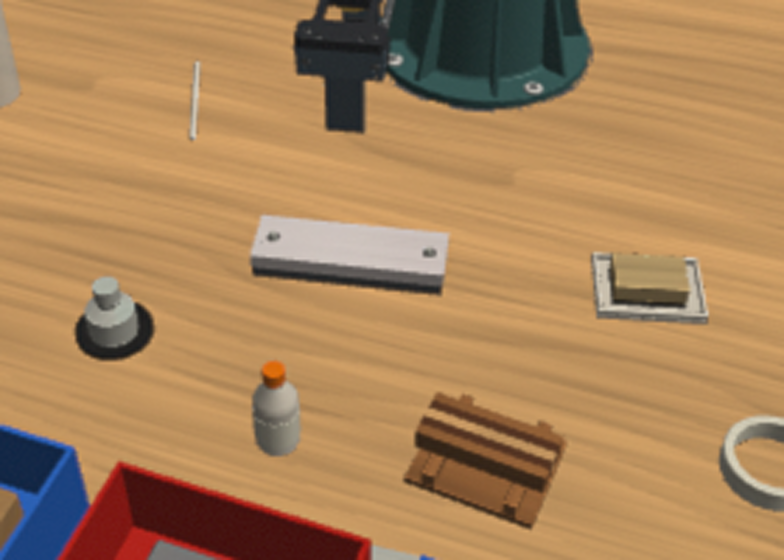

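The final picture shows all four pieces in place: the plate flush on the jig with pins in both holes (273,237 and 430,253), the weight on the mat (112,318), the pad in the tray (650,280) and the blank across the rails (490,440). The bottle is upright (275,410) and the gripper is clear.

```bash
python3 -c "
from bench import order
print(order.hand_in())"
```

```text
the job is handed in; nothing more can be done
None
```

I took the pile apart in order and handed the job in at about 36 s: weight on the mat, pad in the tray, blank centred across the rails, plate flush over both pins, and the glue bottle still upright; the hand-in gave no verdict.

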